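Move the drained instrument basket to the clean hook with the basket lifter

ROBOT

A 6-joint arm with a two-finger parallel gripper is mounted at the origin on a cart in front of the work surface, level with it; the furniture and walls round the work are solid. World frame = base frame: x ahead of the robot, y to its left, z up, the work surface at z = 0. Lengths are in mm, angles in rad, forces in N, time in s.
With the tool pointing down it reaches from about 350 to 875 mm from the base axis. Payload 4.2 kg.
Tool frame: the origin (TCP) lies midway between the tips of the shut fingers; the grasp point (between the pads) lies 19 mm behind it (arm.grasp_offset is the distance from the TCP to the grasp point, in mm); z points along the fingers, y is the direction in which the jaws open and shut (so a half turn about z gives the same grasp; the last joint's range is limited). The gripper opens to 85 mm and grips with 20 to 120 N. Pads are 22 mm wide; open, the fingers measure 114 mm over their backs; the gripper's body (76 mm by 85 mm) begins 54 mm behind the grasp point. The pads swing forward as they close: fully open they stand 13 mm farther back than shut.
Start: joints at [-1.051, 0.385, 0.008, 0, -1.194, -0.259], TCP at [161.175, -603.839, 231.312] pointing down, gripper open.
Joint ranges: [-3.14, 3.14], [-1.21, 2.06], [-1.07, 1.41], [-3.16, 2.05], [-2.99, -0.16], [-3.1, 3.1]. Speed limits (rad/s): [2.79, 2.79, 3.14, 3.14, 3.14, 3.14].

INTERFACE

Orientations are given as a unit quaternion [x, y, z, w].
In Python, from bench import arm gives the robot as it stands.
- The arm moves only by the tool move_arm, never from a script. Its argument "moves" is a list of rows, each an object with "gripper": the gripper's target within -1 to 1 (fully open at 1, half-way at 0, shut at -1); "xyz": the shift along the tool's x, y, z in cm, a list of three; "angular": the turn, a rotation vector about the tool's x, y, z in rad, a list of three. In form: [{"gripper": gripper, "xyz": [dx, dy, dz], "angular": [wx, wy, wz]}, ...]. A call has 1 to 10 rows; each row is the pose to reach, as a shift and turn from the pose commanded when the call began, along the tool's axes at that moment; what a row does not reach only later rows make up. A row lasts 1/8 s, in which the tool goes at most 62.5 mm and 10.7 degrees, less where a joint would pass 70% of its speed; a pose out of reach is approached as far as the arm can. A call with a gripper value outside its range is refused whole. The fingers move at their own pace and stop on an object; the grip force is fixed at half the most. Time passes only in rows, so rows that repeat a pose let the fingers close. It gives the time, the measured TCP pose, the force and the opening at its end, in the units of the state.
- arm.read_state(): the state, without advancing time (a new reading comes with each control period).
- arm.get_image(name): name is "side" or "top"; returns (picture, depth): 384x512x3 uint8, blue, green, red; 384x512 float32, mm along the optical axis (not along the pixel's ray), 0 where there is no reading.
- arm.get_calibration(name): a dict with "camera_matrix" (3x3 intrinsics, pixels), "R" (3x3) and "t" (3): a world point X has camera coordinates R X + t. Camera axes: x right, y down, z forward; pixel columns grow to the right and rows downward; lengths in mm; the calibration is good to about 2 mm. A picture is of the moment at which its call begins. get_calibration takes no time and is no camera call.
- arm.job_done(): hands the job in, once; it reports no verdict.
The state is a dict: "clock": time; "joints": joint angles; "joint_vel": joint speeds; "joint_efforts": joint torques, N m; "position": TCP position; "ee_rot": TCP orientation; "contact_force": force on the tool from outside, world axes, zero at the start; "wrist_torque": the same for the moment, N m; "gripper_width": finger opening in mm.
Only numpy, scipy, OpenCV 4.12 (cv2) and the standard library are available. Lean on these libraries where they do the work, as an engineer would, in place of code of your own. Each camera call takes 0.05 s, during which the arm holds its last target. There are 200 camera calls.

TASK

The basket of rinsed instruments has finished draining on the hook over the drip tray. Take the twin-hook lifter from its caddy, lift the basket off by its bail with it and hang it centred on the empty hook of the other stand: keep the basket level, do not set it down or rest it on anything on the way, do not touch it with the fingers, and let nothing fall out of it. Then stand the lifter back in its caddy, handle up, and leave the other things where they are.

Things in the scene. Friction and masses are not known exactly. Their poses are not given: they have to be found in the camera images.
- lifter_grip (a point): Centre of the lifter's blue upright handle: 26 x 20 x 67 mm along the lifter's x, y, z; grasp it across the 20 mm, along its y. Handle top 32 mm above, the lifter's underside 118 mm below this point. Under the handle (43 mm below this point) a cross bar at x = 0 joins two equal bent wires at y = -28 and +28 mm; each is a C that opens to +x. Mass 0.16 kg.
- lifter_seat (a point): Point half-way between the lifter's two notches where the bail's centre line lies when it rests in them: 108.5 mm below lifter_grip. x points along the prongs, y from prong to prong, z up. About it: notch x -7..+7; prong tips end at x +22, their tops 12 mm above it; back of the C at x -45 with a cross bar 30 mm above it; underside of the C's upper limbs 62 mm above it.
- basket_bail (a point): Middle of the bail, a fixed 7 mm steel wire handle over the basket; its straight level part runs along the basket's y, 46 mm to each side, 115 mm above the basket's underside and 60 mm above its rim. Basket with bail and contents about 0.26 kg. On a hook the bail lies square across the hook's arm.
- basket: Steel wire basket, 88 x 120 x 55 mm along its x, y, z, open on top, with a fixed wire bail over it; origin at the centre of its underside, z up. It hangs free on its bail, which can roll in the hook; hung on either hook its underside is 40 mm above the worktop.
- bur_block: Blue block with a row of upright burs, 36 x 92 x 51 mm, standing loose in the basket, its long side along the basket's y; origin at the centre of its underside.
- drain_hook (a point): Seat of the hook that holds the basket at the start: where the bail's centre line hangs, 155 mm above the worktop. x points level from the hook's free end to its post, the bail lies along y. A 20 mm wide steel strip with a V seat; the upturned free end is 25 mm in front (x -25), rising 17 mm above this point; behind, the arm's top is 14 mm above it, the post at x +88 mm.
- clean_hook (a point): Seat of the other stand's hook, empty at the start; the same hook, height and axes as drain_hook. The bail has to be raised at least 21 mm above the seat to pass over the free end of either hook.
- drain_stand: Fixed bench stand of drain_hook: dark round foot, post, arm, and a grey square drip tray (140 x 150 x 24 mm) under the basket. Origin on the worktop straight below drain_hook; x to the post, z up.
- clean_stand: Fixed bench stand of clean_hook: white round foot (90 mm across, under the post), post, arm. Origin on the worktop straight below clean_hook; x to the post, z up.
- lifter: The lifter, 6 mm steel wires: two prongs to hook under the bail, one on each side of a stand's hook, with nothing between them but the cross bars at the top and at the back. Origin on the handle's axis at the underside, on which it stands in the caddy; axes as lifter_seat.
- caddy_home (a point): Point on the caddy's floor (4 mm above the worktop) under the handle's axis when the lifter is home; x as the lifter's x at the start. Fixed open aluminium cup with a blue band: inside x -55..+29, y -38..+38 mm about it, walls 46 mm, flared rim 55 mm high. The lifter fills x -48..+22, y -31..+31. The steriliser's door, 450 mm tall, stands 140 mm or more behind: swing the arm clear of it.
- tape: Roll of beige tape lying flat, 100 x 98 x 25 mm, bystander; origin at the centre of its underside.
- tweezers: Steel tweezers lying on the worktop, 13 x 116 x 9 mm, bystander; origin at the centre of the underside.
- pads: Stack of white pads, 98 x 91 x 38 mm, bystander; origin at the centre of the underside.
- oil_dropper: Brown dropper bottle, 34 mm across, 102 mm tall, bystander; origin at the centre of the underside.
There are look-alikes about, which are no part of the job. What is shaped like the lifter but yellow is not meant.

How it is judged:
By the outcome, as a careful person would: the job done as asked, in the order asked, and still so for the second after the job is handed in, with the robot touching nothing.
It also fails if it takes over 72 s, if anything falls off the work surface, if the arm or the gripper's body presses on something with over 40 N, if the wrist force passes 120 N, or if a joint passes its speed limit or range.

## Working session

There is one attempt and no reset: what is moved stays moved. The work goes in short steps, Python scripts to look and compute and a tool call to move; the robot and the scene stay as the last step left them, time stands still between calls to the robot, and variables do not carry over. Pictures are saved under pics/ and viewed, about 8 in all and at most 12, crops included, and the job is handed in when it is done.

Besides the shell and the picture viewer there is one more tool, called as a command line: name --argument value ..., lists and objects as JSON in quotes. move_arm: Moves the arm, as the interface text tells. Its arguments: {"type":"object","properties":{"moves":{"type":"array","items":{"type":"object","properties":{"gripper":{"type":"number"},"xyz":{"type":"array","items":{"type":"number"}},"angular":{"type":"array","items":{"type":"number"}}}}}},"required":["moves"]}

```bash
mkdir -p pics; ls; cat > h.py <<'E'
import numpy as np, cv2
from bench import arm
def grab(n,tag):
    p,d=arm.get_image(n); np.savez(f'/tmp/{tag}.npz',p=p,d=d); cv2.imwrite(f'pics/{tag}.png',p); return p,d
def cloud(n,d):
    c=arm.get_calibration(n);K=np.array(c["camera_matrix"]);R=np.array(c["R"]);t=np.array(c["t"]).ravel()
    v,u=np.mgrid[:d.shape[0],:d.shape[1]]
    r=np.stack([(u-K[0,2])/K[0,0]*d,(v-K[1,2])/K[1,1]*d,d],-1)
    X=(r-t)@R; X[d<=0]=np.nan; return X
def load(tag):
    z=np.load(f'/tmp/{tag}.npz'); return z['p'],z['d']
E
python3 - <<'E'
from h import *
for n in("side","top"):
    p,d=grab(n,n+"0"); c=arm.get_calibration(n); print(n,np.round(c["camera_matrix"],1).tolist(),np.round(-np.array(c["R"]).T@np.array(c["t"]).ravel()), np.round(c["R"],2).tolist(),(d>0).mean())
a=np.vstack([cv2.imread('pics/side0.png'),cv2.imread('pics/top0.png')])
s=arm.read_state();print(s)
E
```

```text
pics
side [[480.8, 0.0, 255.3], [0.0, 480.8, 193.0], [0.0, 0.0, 1.0]] [   80. -1219.   997.] [[0.93, -0.38, -0.02], [-0.23, -0.53, -0.82], [0.3, 0.76, -0.58]] 0.9959513346354166
top [[398.6, 0.0, 256.9], [0.0, 398.6, 190.3], [0.0, 0.0, 1.0]] [ 301.  -74. 1335.] [[-0.02, -1.0, -0.02], [-0.98, 0.02, -0.19], [0.19, 0.02, -0.98]] 0.9959767659505209
{'clock': 0.1, 'joints': array([-1.05141579e+00,  3.85473847e-01,  6.75896578e-03, -4.21338469e-04,
       -1.19401950e+00, -2.58603384e-01]), 'joint_vel': array([-6.43898442e-04, -1.39699886e-03,  2.64619678e-03,  2.06106803e-03,
        1.88293677e-04,  6.15811218e-06]), 'joint_efforts': array([-5.67058887e-04, -3.93318486e+01,  1.88928330e+01,  4.19794589e+00,
       -2.62149784e-03, -5.56268333e-06]), 'position': array([ 161.02203043, -603.35538022,  230.33514076]), 'ee_rot': array([-1.29942325e-01,  9.91521061e-01,  9.70896859e-04, -1.86321355e-04]), 'contact_force': array([ 0.27379318, -0.76882194, -0.21438402]), 'wrist_torque': array([-0.00173307,  0.05029969, -0.02891811]), 'gripper_width': 85.05986181120595}
```

View pics/side0.png

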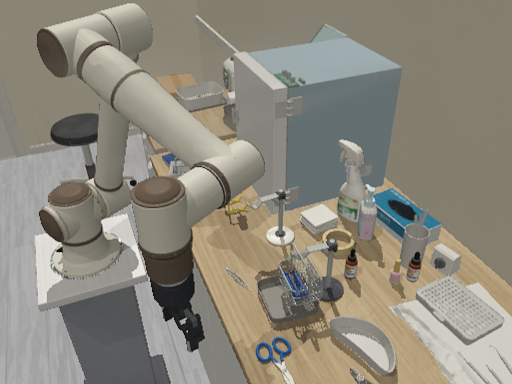

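View pics/top0.png

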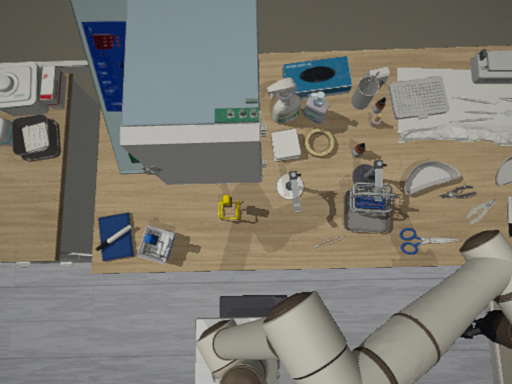

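Side view: the basket hangs on the drain stand (~300,280), with the empty clean hook at ~(275,200). Top view: the aluminium caddy with the blue handle is at ~(155,243). The yellow look-alike is at (230,208), and a blue tray with a pen at (115,237). The blue handle in the caddy fits the description; I'll confirm it in a crop.

```bash
python3 - <<'E'
from h import *
p,d=load('top0');X=cloud('top',d)
a=cv2.resize(p[215:275,95:195],None,fx=4,fy=4,interpolation=cv2.INTER_CUBIC)
b=cv2.resize(p[145:245,265:405],None,fx=4,fy=4,interpolation=cv2.INTER_CUBIC)
a=cv2.copyMakeBorder(a,0,0,0,160,cv2.BORDER_CONSTANT)
q=np.vstack([a[:, :560],b])[:640]; cv2.imwrite('pics/crop1.png',cv2.resize(q,None,fx=.93,fy=.93))
hsv=cv2.cvtColor(p,cv2.COLOR_BGR2HSV)
m=(hsv[...,0]>95)&(hsv[...,0]<130)&(hsv[...,1]>120)
s=np.zeros_like(m);s[215:275,125:185]=1
k=m&s
for z0,z1 in((20,75),(75,110),(110,145),(145,170)):
    q=X[k&(X[...,2]>z0)&(X[...,2]<z1)]
    if len(q):print(z0,len(q),np.median(q,0).round(1),q.min(0).round(),q.max(0).round())
# caddy footprint of everything above 20mm
k=s&(X[...,2]>35)&(X[...,2]<75)
q=X[k][:,:2].astype(np.float32);r=cv2.minAreaRect(q);print('caddy',r,cv2.boxPoints(r).round())
k=s&(X[...,2]>125);q=X[k];print('top',len(q),q.mean(0).round(1),cv2.minAreaRect(q[:,:2].astype(np.float32)))
# hooks
for nm,(v0,v1,u0,u1) in dict(clean=(160,220,270,315),drain=(145,240,335,405)).items():
    s=np.zeros_like(m);s[v0:v1,u0:u1]=1
    for z0,z1 in((100,122),(122,145),(145,163),(163,180),(180,300)):
        k=s&(X[...,2]>z0)&(X[...,2]<z1);q=X[k]
        if len(q)>3:print(nm,z0,len(q),q.mean(0).round(1),[np.round(t,1) for t in cv2.minAreaRect(q[:,:2].astype(np.float32))])
k=X[230:250,200:210];print('table',np.nanmedian(k[...,2]))
E
```

```text
75 20 [398.  268.2  98.1] [387. 264.  89.] [413. 278. 110.]
110 28 [395.8 268.4 127.6] [385. 266. 110.] [409. 274. 144.]
145 52 [398.5 275.4 151.4] [387. 266. 146.] [411. 288. 158.]
caddy ((386.3143310546875, 281.5389099121094), (96.759521484375, 103.54568481445312), 72.63346862792969) [[322. 251.]
 [421. 220.]
 [450. 312.]
 [351. 343.]]
top 76 [397.7 274.9 147.5] ((398.5875244140625, 277.8058776855469), (21.856515884399414, 25.86478042602539), 71.61663818359375)
clean 145 76 [ 497.3 -167.1  155.3] [array([ 529.8, -167.5]), array([112.2,  28.5]), np.float64(6.2)]
clean 163 222 [ 539.4 -163.5  169.5] [array([ 525.3, -164. ]), array([ 33.3, 124. ]), np.float64(87.9)]
clean 180 7 [ 573.9 -159.7  182.2] [array([ 574.3, -159. ]), array([9.1, 9.3]), np.float64(87.6)]
drain 100 22 [ 547.1 -413.3  109.6] [array([ 529.1, -421.8]), array([109.4, 106.7]), np.float64(52.8)]
drain 122 17 [ 544.4 -401.1  132.2] [array([ 529.5, -423. ]), array([109.3, 108.6]), np.float64(53.4)]
drain 145 167 [ 521.  -409.7  156.3] [array([ 541. , -426.8]), array([107.8, 119.4]), np.float64(59.6)]
drain 163 235 [ 567.8 -414.6  169.7] [array([ 552.5, -419.7]), array([ 35.1, 124.9]), np.float64(87.5)]
drain 180 5 [ 600.2 -416.6  181.4] [array([ 600.9, -416.8]), array([ 2.8, 12.1]), np.float64(2.8)]
table -1.0547424060711144
```

View pics/crop1.png

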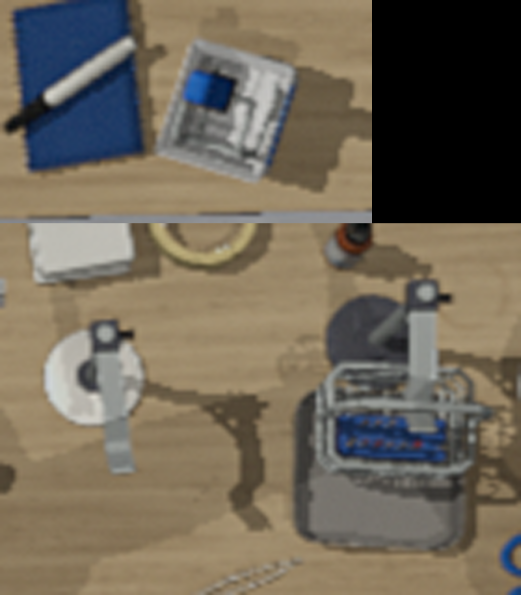

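The crop confirms the lifter: a blue handle on wires in the aluminium cup at crop (210,90). The flat blue thing to its left is a tray with a pen. Handle offset (+13 mm along the caddy's long axis) and yaw ≈ -18° agree with the description. Next, the hooks in more detail.

```bash
python3 - <<'E'
from h import *
P={n:(cloud(n,load(n+'0')[1])) for n in('top','side')}
for nm,(xr,yr) in dict(clean=((440,610),(-200,-130)),drain=((470,640),(-450,-380))).items():
  for n in P:
    X=P[n]; k=(X[...,0]>xr[0])&(X[...,0]<xr[1])&(X[...,1]>yr[0])&(X[...,1]<yr[1])&(X[...,2]>135)&(X[...,2]<200)
    if n=='side' : pass
    q=X[k];print(nm,n,len(q))
    for x0 in range(xr[0],xr[1],8):
        s=q[(q[:,0]>=x0)&(q[:,0]<x0+8)]
        s=s[s[:,2]>161] if nm=='drain' else s
        if len(s)>2: print('  ',x0+4,len(s),'y',s[:,1].min().round(),s[:,1].max().round(),np.median(s[:,1]).round(1),'z',s[:,2].min().round(),s[:,2].max().round())
# bail
for n in P:
    X=P[n];k=(X[...,0]>470)&(X[...,0]<590)&(X[...,1]>-490)&(X[...,1]<-340)&(X[...,2]>150)&(X[...,2]<162)
    k&=abs(X[...,1]+413)>14
    q=X[k]; print('bail',n,len(q))
    for y0 in range(-490,-340,10):
        s=q[(q[:,1]>=y0)&(q[:,1]<y0+10)]
        if len(s): print('  ',y0+5,len(s),s[:,0].min().round(),np.median(s[:,0]).round(1),s[:,0].max().round(),np.median(s[:,2]).round(1))
# handle side
p,_=load('side0');X=P['side'];hsv=cv2.cvtColor(p,cv2.COLOR_BGR2HSV)
m=(hsv[...,0]>95)&(hsv[...,0]<130)&(hsv[...,1]>120)&(abs(X[...,0]-398)<40)&(abs(X[...,1]-275)<40)&(X[...,2]>85)
q=X[m];print('handle side',len(q),q.mean(0) if len(q) else '',q.min(0) if len(q) else '',q.max(0) if len(q) else '')
E
```

```text
clean top 305
   460 3 y -169.0 -163.0 -165.7 z 169.0 172.0
   468 15 y -178.0 -160.0 -168.7 z 163.0 173.0
   476 16 y -179.0 -159.0 -170.1 z 153.0 167.0
   484 20 y -178.0 -159.0 -168.0 z 147.0 157.0
   492 19 y -178.0 -160.0 -168.4 z 148.0 156.0
   500 18 y -174.0 -159.0 -166.7 z 151.0 165.0
   508 20 y -174.0 -156.0 -165.4 z 158.0 173.0
   516 16 y -174.0 -156.0 -165.1 z 165.0 172.0
   524 20 y -175.0 -156.0 -165.3 z 164.0 173.0
   532 17 y -172.0 -154.0 -165.5 z 165.0 171.0
   540 17 y -172.0 -154.0 -160.4 z 160.0 172.0
   548 20 y -173.0 -154.0 -163.6 z 162.0 173.0
   556 17 y -170.0 -152.0 -160.7 z 166.0 173.0
   564 21 y -170.0 -149.0 -158.0 z 156.0 175.0
   572 31 y -183.0 -149.0 -161.0 z 161.0 185.0
   580 25 y -183.0 -148.0 -163.8 z 154.0 181.0
   588 10 y -168.0 -147.0 -157.1 z 161.0 175.0
clean side 290
   468 13 y -185.0 -164.0 -174.6 z 165.0 173.0
   476 6 y -183.0 -169.0 -178.4 z 157.0 165.0
   484 9 y -180.0 -162.0 -174.3 z 150.0 156.0
   492 14 y -180.0 -162.0 -170.8 z 147.0 154.0
   500 20 y -180.0 -158.0 -169.7 z 152.0 166.0
   508 25 y -180.0 -154.0 -168.5 z 153.0
[... 1919 characters left out ...]
 509.0 510.9 513.0 158.0
   -445 5 510.0 510.6 513.0 155.5
   -435 10 510.0 512.4 517.0 157.6
   -425 2 514.0 514.8 516.0 156.9
   -395 7 513.0 514.5 518.0 158.5
   -385 6 514.0 516.0 517.0 157.2
   -375 9 514.0 517.0 521.0 158.0
   -365 11 515.0 518.4 521.0 156.6
   -355 3 516.0 518.1 519.0 151.6
bail side 66
   -475 3 510.0 510.5 513.0 153.5
   -465 9 509.0 512.0 515.0 154.9
   -455 11 510.0 513.1 517.0 156.4
   -445 8 510.0 513.9 516.0 157.1
   -435 8 510.0 513.4 518.0 156.7
   -425 1 518.0 517.9 518.0 156.0
   -395 7 515.0 517.3 520.0 156.9
   -385 8 515.0 517.9 521.0 158.0
   -375 6 515.0 518.3 522.0 157.8
   -365 4 518.0 519.8 521.0 154.6
   -355 1 517.0 517.4 517.0 151.1
handle side 0
```

```bash
cat >> h.py <<'E'
from scipy.spatial.transform import Rotation as Ro
def Rt(psi):
    c,s=np.cos(np.radians(psi)),np.sin(np.radians(psi))
    return Ro.from_matrix(np.array([[-c,-s,0],[-s,c,0],[0,0,-1.]]))  # cols x,y,z
def rel(*tg,base=None):
    s=arm.read_state(); p=s['position'];R=Ro.from_quat(s['ee_rot'])
    if base: p=np.array(base[:3],float);R=Rt(base[3])
    print('t',round(s['clock'],2),'p',np.round(s['position'],1),'psi',round(np.degrees(np.arctan2(-Ro.from_quat(s['ee_rot']).as_matrix()[0,1],Ro.from_quat(s['ee_rot']).as_matrix()[1,1])),1),'tilt',np.round(np.degrees(np.arccos(-Ro.from_quat(s['ee_rot']).as_matrix()[2,2])),2),'F',np.round(s['contact_force'],1),'w',round(s['gripper_width'],1),'j',np.round(s['joints'],2))
    for q in tg:
        print(q,'xyz',np.round(R.inv().apply(np.array(q[:3])-p)/10,2),'ang',np.round((R.inv()*Rt(q[3])).as_rotvec(),3))
E
python3 -c "
from h import *
print(Rt(15).as_matrix())
rel((430,-80,330,0),(398.7,277,200,-17.5))"
```

```text
[[-0.96592583 -0.25881905  0.        ]
 [-0.25881905  0.96592583  0.        ]
 [-0.          0.         -1.        ]]
t 0.1 p [ 161.  -603.4  230.3] psi 14.9 tilt 0.11 F [ 0.3 -0.8 -0.2] w 85.1 j [-1.05  0.39  0.01 -0.   -1.19 -0.26]
(430, -80, 330, 0) xyz [-39.47  43.66  -9.88] ang [ 0.002 -0.     0.261]
(398.7, 277, 200, -17.5) xyz [-45.65  78.93   3.18] ang [ 0.002 -0.001  0.566]
```

move_arm --moves '[{"gripper":1,"xyz":[-2,2,-10],"angular":[0,0,0.02]},{"gripper":1,"xyz":[-6,7,-10],"angular":[0,0,0.05]},{"gripper":1,"xyz":[-10.5,12,-10],"angular":[0,0,0.08]},{"gripper":1,"xyz":[-15,17,-10],"angular":[0,0,0.11]},{"gripper":1,"xyz":[-19,22,-10],"angular":[0,0,0.14]},{"gripper":1,"xyz":[-23,26,-10],"angular":[0,0,0.17]},{"gripper":1,"xyz":[-27,30,-10],"angular":[0,0,0.2]},{"gripper":1,"xyz":[-31,34.5,-10],"angular":[0,0,0.22]},{"gripper":1,"xyz":[-35,39,-10],"angular":[0,0,0.24]},{"gripper":1,"xyz":[-39.5,43.7,-10],"angular":[0,0,0.26]}]'

```text
clock: 1.35
position: [422.0, -93.1, 331.4]
ee_rot: [-0.0, 1.0, 0.0, 0.0]
contact_force: [0.7, -0.3, 0.6]
gripper_width: 85.5
```

```bash
python3 -c "
from h import *
rel((430,-80,330,0),(398.7,277,300,-17.5),(398.7,277,103,-17.5))"
```

```text
t 1.35 p [422.  -93.1 331.4] psi 0.0 tilt 0.02 F [ 0.7 -0.3  0.6] w 85.5 j [ 0.16 -0.02 -0.25 -0.   -1.34 -1.73]
(430, -80, 330, 0) xyz [-0.8   1.31  0.14] ang [0.    0.    0.001]
(398.7, 277, 300, -17.5) xyz [ 2.31 37.01  3.14] ang [0.    0.    0.306]
(398.7, 277, 103, -17.5) xyz [ 2.31 37.01 22.84] ang [0.    0.    0.306]
```

move_arm --moves '[{"gripper":1,"xyz":[0.6,4.5,0],"angular":[0,0,0.04]},{"gripper":1,"xyz":[1,9,0],"angular":[0,0,0.08]},{"gripper":1,"xyz":[1.4,13.5,0],"angular":[0,0,0.12]},{"gripper":1,"xyz":[1.8,18,0],"angular":[0,0,0.16]},{"gripper":1,"xyz":[2.2,22.5,1],"angular":[0,0,0.2]},{"gripper":1,"xyz":[2.5,27,2],"angular":[0,0,0.24]},{"gripper":1,"xyz":[2.8,31,4],"angular":[0,0,0.28]},{"gripper":1,"xyz":[3,34,6],"angular":[0,0,0.306]},{"gripper":1,"xyz":[3.1,35.7,8],"angular":[0,0,0.306]},{"gripper":1,"xyz":[3.1,35.7,9],"angular":[0,0,0.306]}]'

```text
clock: 2.6
position: [389.8, 262.1, 239.7]
ee_rot: [0.151, 0.988, -0.001, -0.001]
contact_force: [-0.1, 0.6, -0.0]
gripper_width: 85.7
```

```bash
python3 -c "
from h import *
rel((398.7,277,103,-17.5))
a,_=grab('side','side1');b,_=grab('top','top1')
q=np.hstack([cv2.resize(a[110:210,120:240],None,fx=3,fy=3),cv2.resize(b[190:290,90:210],None,fx=3,fy=3)]);cv2.imwrite('pics/c2.png',q)"
```

```text
t 2.6 p [389.8 262.1 239.7] psi -17.4 tilt 0.17 F [-0.1  0.6 -0. ] w 85.7 j [ 0.94  0.11 -0.34 -0.   -1.12 -2.81]
(398.7, 277, 103, -17.5) xyz [-0.42  1.72 13.66] ang [-0.003 -0.001  0.002]
```

View pics/c2.png

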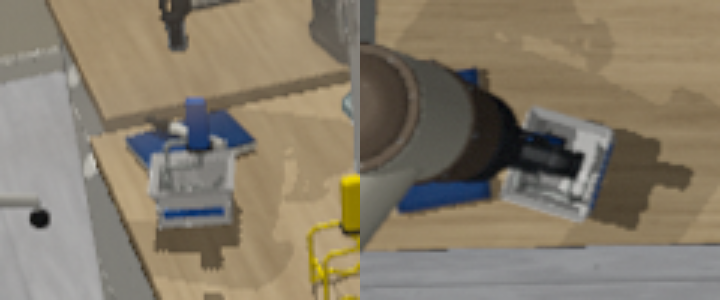

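The side crop shows the lifter in the caddy: handle at crop (196,120), wires to its left (the back of the C, -x). Checking the handle with the side camera.

```bash
python3 - <<'E'
from h import *
p,d=load('side1');X=cloud('side',d);hsv=cv2.cvtColor(p,cv2.COLOR_BGR2HSV)
k=(hsv[...,0]>95)&(hsv[...,0]<130)&(hsv[...,1]>110)&(X[...,2]>95)&(X[...,2]<175)&(abs(X[...,0]-398)<45)&(abs(X[...,1]-277)<60)
q=X[k];print(len(q),np.median(q,0),q.min(0),q.max(0))
L=(q[:,:2]-[398.7,277])@np.array([[.954,.301],[-.301,.954]]);print('lifter frame',L.min(0),L.max(0),np.median(L,0))
z=q[:,2]; print('front face y',np.median(L[z<145],0),L[z<145][:,0].min(),L[z<145][:,0].max())
rel((398.7,277,103,-17.5))
E
```

```text
62 [400.13483572 267.55098384 112.63472508] [388.20756945 253.87621144  95.39417208] [412.50475888 277.41887353 157.05412485]
lifter frame [ -9.40277424 -20.96839522] [15.71927969 -0.07689897] [ 3.91930895 -8.58372065]
front face y [ 4.39347379 -8.83462309] -9.402774241502403 15.71927969327811
t 2.7 p [389.9 261.  240. ] psi -17.5 tilt 0.19 F [ 0.5 -0.3  0.2] w 85.4 j [ 0.94  0.11 -0.34 -0.   -1.12 -2.81]
(398.7, 277, 103, -17.5) xyz [-0.38  1.84 13.7 ] ang [-0.003 -0.001  0.   ]
```

move_arm --moves '[{"gripper":1,"xyz":[-0.5,1.9,1],"angular":[0,0,0]},{"gripper":1,"xyz":[-0.5,1.9,3],"angular":[0,0,0]},{"gripper":1,"xyz":[-0.5,1.9,6],"angular":[0,0,0]},{"gripper":1,"xyz":[-0.5,1.9,9],"angular":[0,0,0]},{"gripper":1,"xyz":[-0.5,1.9,12],"angular":[0,0,0]},{"gripper":1,"xyz":[-0.5,1.9,13.7],"angular":[0,0,0]},{"gripper":1,"xyz":[-0.5,1.9,13.7],"angular":[0,0,0]}]'

```text
clock: 3.58
position: [401.0, 277.4, 104.1]
ee_rot: [0.152, 0.988, -0.001, -0.0]
contact_force: [-0.0, 0.2, 0.5]
gripper_width: 85.6
```

```bash
python3 -c "
from h import *
rel((400.3,277,103,-17.5))
a,_=grab('side','side2');b,_=grab('top','top2')
q=np.hstack([cv2.resize(a[110:210,120:240],None,fx=3,fy=3),cv2.resize(b[190:290,90:210],None,fx=3,fy=3)]);cv2.imwrite('pics/c3.png',q)"
```

```text
t 3.58 p [401.  277.4 104.1] psi -17.5 tilt 0.1 F [-0.   0.2  0.5] w 85.6 j [ 0.94  0.29 -0.49  0.   -0.78 -2.82]
(400.3, 277, 103, -17.5) xyz [ 0.05 -0.06  0.11] ang [-0.002 -0.    -0.001]
```

View pics/c3.png

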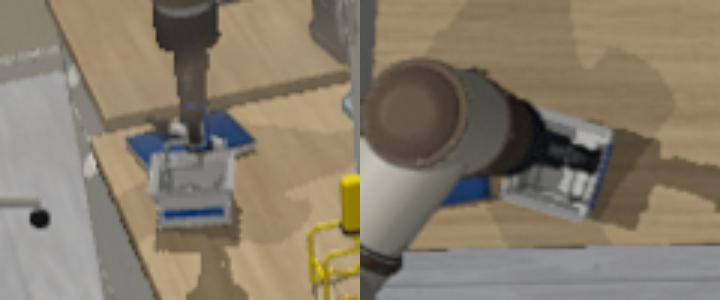

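The fingers straddle the handle (side crop ~(195,115)). Closing.

move_arm --moves '[{"gripper":-1,"xyz":[0,0,0],"angular":[0,0,0]},{"gripper":-1,"xyz":[0,0,0],"angular":[0,0,0]},{"gripper":-1,"xyz":[0,0,0],"angular":[0,0,0]},{"gripper":-1,"xyz":[0,0,0],"angular":[0,0,0]},{"gripper":-1,"xyz":[0,0,0],"angular":[0,0,0]},{"gripper":-1,"xyz":[0,0,0],"angular":[0,0,0]},{"gripper":-1,"xyz":[0,0,0],"angular":[0,0,0]},{"gripper":-1,"xyz":[0,0,0],"angular":[0,0,0]}]'

```text
clock: 4.68
position: [401.1, 278.6, 104.5]
ee_rot: [0.152, 0.988, 0.0, 0.0]
contact_force: [-0.5, -0.6, 3.8]
gripper_width: 19.4
```

```bash
python3 -c "
from h import *
rel((430,-80,330,0))"
```

```text
t 4.67 p [401.1 278.6 104.5] psi -17.5 tilt 0.03 F [-0.5 -0.6  3.8] w 19.4 j [ 0.94  0.29 -0.49  0.   -0.78 -2.82]
(430, -80, 330, 0) xyz [-13.53 -33.32 -22.56] ang [ 0.     0.    -0.305]
```

move_arm --moves '[{"gripper":-1,"xyz":[0,0,-1],"angular":[0,0,0]},{"gripper":-1,"xyz":[0,0,-3],"angular":[0,0,0]},{"gripper":-1,"xyz":[0,0,-6],"angular":[0,0,0]},{"gripper":-1,"xyz":[0,0,-10],"angular":[0,0,0]},{"gripper":-1,"xyz":[0,0,-14],"angular":[0,0,0]},{"gripper":-1,"xyz":[-0.5,-2,-17.5],"angular":[0,0,-0.01]},{"gripper":-1,"xyz":[-2,-5.5,-19.5],"angular":[0,0,-0.05]},{"gripper":-1,"xyz":[-4,-10,-20],"angular":[0,0,-0.09]},{"gripper":-1,"xyz":[-6,-15,-20],"angular":[0,0,-0.14]},{"gripper":-1,"xyz":[-8,-20,-20],"angular":[0,0,-0.19]}]'

```text
clock: 5.92
position: [416.5, 61.9, 304.4]
ee_rot: [0.056, 0.998, 0.0, -0.0]
contact_force: [0.7, -0.8, -2.0]
gripper_width: 19.3
```

```bash
python3 -c "
from h import *
rel((425,-80,305,-5),(405,-404,305,-4.3),(405,-404,226,-4.3))"
```

```text
t 5.92 p [416.5  61.9 304.4] psi -6.5 tilt 0.02 F [ 0.7 -0.8 -2. ] w 19.3 j [ 0.54 -0.02 -0.32 -0.   -1.27 -2.22]
(425, -80, 305, -5) xyz [ -2.44 -14.01  -0.06] ang [ 0.    -0.    -0.026]
(405, -404, 305, -4.3) xyz [ -4.11 -46.43  -0.07] ang [ 0.    -0.    -0.038]
(405, -404, 226, -4.3) xyz [ -4.11 -46.43   7.83] ang [ 0.    -0.    -0.038]
```

move_arm --moves '[{"gripper":-1,"xyz":[-1,-5,0],"angular":[0,0,-0.01]},{"gripper":-1,"xyz":[-1.8,-10,0],"angular":[0,0,-0.02]},{"gripper":-1,"xyz":[-2.6,-15,0],"angular":[0,0,-0.03]},{"gripper":-1,"xyz":[-3.3,-20,0],"angular":[0,0,-0.038]},{"gripper":-1,"xyz":[-3.8,-25,0],"angular":[0,0,-0.038]},{"gripper":-1,"xyz":[-4.1,-30,0],"angular":[0,0,-0.038]},{"gripper":-1,"xyz":[-4.1,-35,0],"angular":[0,0,-0.038]},{"gripper":-1,"xyz":[-4.1,-40,1],"angular":[0,0,-0.038]},{"gripper":-1,"xyz":[-4.1,-44.5,2],"angular":[0,0,-0.038]},{"gripper":-1,"xyz":[-4.1,-46.4,4],"angular":[0,0,-0.038]}]'

```text
clock: 7.18
position: [404.0, -404.2, 263.9]
ee_rot: [0.04, 0.999, -0.0, 0.0]
contact_force: [-0.0, 0.3, -2.5]
gripper_width: 19.1
```

```bash
python3 -c "
from h import *
rel((405,-404,226,-4.3))"
```

```text
t 7.17 p [ 404.  -404.2  263.9] psi -4.6 tilt 0.02 F [-0.   0.3 -2.5] w 19.1 j [-0.5   0.27 -0.07  0.   -1.22 -1.15]
(405, -404, 226, -4.3) xyz [-0.1   0.03  3.79] ang [-0.     0.    -0.005]
```

move_arm --moves '[{"gripper":-1,"xyz":[0,0,1.5],"angular":[0,0,-0.005]},{"gripper":-1,"xyz":[0,0,3],"angular":[0,0,-0.005]},{"gripper":-1,"xyz":[0,0,3.8],"angular":[0,0,-0.005]},{"gripper":-1,"xyz":[0,0,3.8],"angular":[0,0,-0.005]}]'

```text
clock: 7.68
position: [404.7, -401.3, 226.1]
ee_rot: [0.036, 0.999, 0.0, -0.0]
contact_force: [-0.4, -0.8, -1.0]
gripper_width: 19.2
```

```bash
python3 - <<'E'
from h import *
rel((405,-404,226,-4.3))
a,da=grab('side','side3');b,db=grab('top','top3')
q=np.hstack([cv2.resize(a[190:310,220:350],None,fx=3,fy=3),cv2.resize(b[140:260,320:450],None,fx=3,fy=3)]);cv2.imwrite('pics/c4.png',q)
for n,d in(('side',da),('top',db)):
    X=cloud(n,d);k=(X[...,2]>112)&(X[...,2]<215)&(X[...,0]>340)&(X[...,0]<440)&(abs(X[...,1]+404)<60)
    q=X[k];L=(q-[405,-404,0]);c,s=np.cos(np.radians(-4.3)),np.sin(np.radians(-4.3));L[:,:2]=L[:,:2]@np.array([[c,-s],[s,c]])
    print(n,len(L),L.min(0).round(1),L.max(0).round(1))
    for z0 in range(112,215,12):
        t=L[(L[:,2]>=z0)&(L[:,2]<z0+12)]
        for nm,u in(('y-',t[t[:,1]<-12]),('y+',t[t[:,1]>12])):
            if len(u)>2:print(z0,nm,len(u),'y',np.median(u[:,1]).round(1),'x',u[:,0].min().round(),u[:,0].max().round())
E
```

```text
t 7.67 p [ 404.7 -401.3  226.1] psi -4.1 tilt 0.04 F [-0.4 -0.8 -1. ] w 19.2 j [-0.5   0.3  -0.14 -0.   -1.14 -1.14]
(405, -404, 226, -4.3) xyz [-0.05 -0.27  0.01] ang [ 0.    -0.001  0.004]
side 390 [-48.4 -34.  123.6] [ 21.6  35.1 214.9]
124 y- 45 y -27.8 x -47.0 14.0
124 y+ 38 y 27.7 x -47.0 14.0
136 y- 36 y -29.2 x -47.0 22.0
136 y+ 26 y 27.0 x -48.0 19.0
148 y- 11 y -28.3 x -48.0 19.0
148 y+ 4 y 27.4 x -47.0 -45.0
160 y- 14 y -28.0 x -48.0 -43.0
160 y+ 12 y 24.4 x -48.0 -43.0
172 y- 11 y -28.2 x -47.0 -42.0
172 y+ 10 y 27.3 x -48.0 -43.0
184 y- 9 y -29.0 x -48.0 -42.0
184 y+ 11 y 27.7 x -48.0 -43.0
196 y- 59 y -27.6 x -45.0 2.0
196 y+ 37 y 27.1 x -45.0 -9.0
top 186 [-49.9 -28.1 128.3] [ 19.1  33.6 213.7]
124 y- 13 y -25.2 x -49.0 -10.0
124 y+ 24 y 30.3 x -43.0 8.0
136 y- 9 y -25.5 x -49.0 -16.0
136 y+ 22 y 30.6 x -49.0 19.0
148 y+ 3 y 31.4 x -50.0 -44.0
160 y- 9 y -17.6 x -48.0 -45.0
160 y+ 10 y 19.1 x -50.0 -44.0
184 y- 3 y -24.0 x -48.0 -46.0
184 y+ 3 y 32.0 x -49.0 -46.0
196 y- 23 y -25.0 x -49.0 -19.0
196 y+ 33 y 30.9 x -49.0 -5.0
208 y+ 3 y 14.4 x -16.0 -10.0
```

View pics/c4.png

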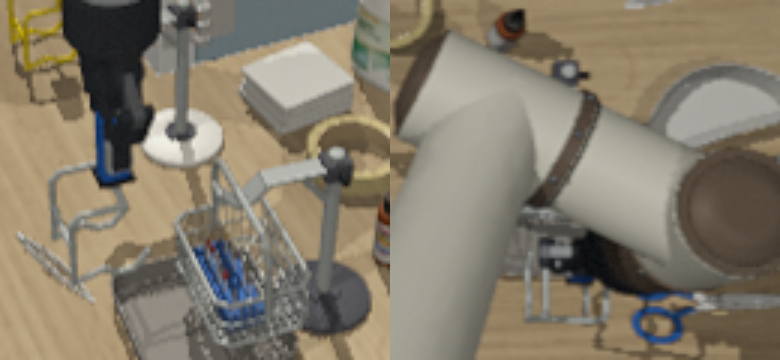

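The side crop shows the lifter held level with its prongs pointing at the bail (bail at ~(235,215)). Its measured shape matches nominal to 1 mm once the side camera's -3 mm y bias is allowed for. Stage in front of the bail first.

```bash
python3 -c "
from h import *
rel((465,-407.6,222,-4.2),(515.8,-411.5,222,-4.2))"
```

```text
t 7.78 p [ 405.1 -401.8  227.1] psi -4.1 tilt 0.08 F [ 0.3  0.  -1.8] w 19.2 j [-0.5   0.29 -0.14  0.   -1.14 -1.14]
(465, -407.6, 222, -4.2) xyz [-6.01 -0.15  0.52] ang [-0.001  0.001  0.002]
(515.8, -411.5, 222, -4.2) xyz [-11.11  -0.18   0.52] ang [-0.001  0.001  0.002]
```

move_arm --moves '[{"gripper":-1,"xyz":[-1,-0.15,0.5],"angular":[0,0,0]},{"gripper":-1,"xyz":[-2.5,-0.15,0.5],"angular":[0,0,0]},{"gripper":-1,"xyz":[-4,-0.15,0.5],"angular":[0,0,0]},{"gripper":-1,"xyz":[-5.3,-0.15,0.5],"angular":[0,0,0]},{"gripper":-1,"xyz":[-6,-0.15,0.5],"angular":[0,0,0]},{"gripper":-1,"xyz":[-6,-0.15,0.5],"angular":[0,0,0]},{"gripper":-1,"xyz":[-6,-0.15,0.5],"angular":[0,0,0]}]'

```text
clock: 8.65
position: [464.0, -407.8, 221.3]
ee_rot: [0.036, 0.999, 0.0, -0.0]
contact_force: [0.2, 0.2, -1.0]
gripper_width: 19.5
```

```bash
python3 - <<'E'
from h import *
rel((515.8,-411.5,222,-4.2))
a,da=grab('side','side4')
cv2.imwrite('pics/c5.png',cv2.resize(a[190:310,220:350],None,fx=4,fy=4))
E
```

```text
t 8.65 p [ 464.  -407.8  221.3] psi -4.1 tilt 0.02 F [ 0.2  0.2 -1. ] w 19.5 j [-0.46  0.38 -0.03 -0.   -1.17 -1.18]
(515.8, -411.5, 222, -4.2) xyz [-5.19  0.   -0.07] ang [ 0.    -0.     0.001]
```

View pics/c5.png

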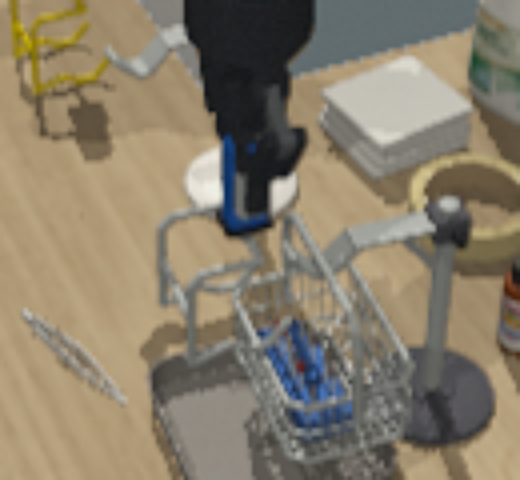

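The prongs are level and straddle the hook line, above the rim and below the bail. Advancing.

move_arm --moves '[{"gripper":-1,"xyz":[-0.8,0,0],"angular":[0,0,0]},{"gripper":-1,"xyz":[-1.8,0,0],"angular":[0,0,0]},{"gripper":-1,"xyz":[-2.8,0,0],"angular":[0,0,0]},{"gripper":-1,"xyz":[-3.8,0,0],"angular":[0,0,0]},{"gripper":-1,"xyz":[-4.7,0,0],"angular":[0,0,0]},{"gripper":-1,"xyz":[-5.2,0,0],"angular":[0,0,0]},{"gripper":-1,"xyz":[-5.2,0,0],"angular":[0,0,0]},{"gripper":-1,"xyz":[-5.2,0,0],"angular":[0,0,0]}]'

```text
clock: 9.7
position: [515.9, -411.6, 221.3]
ee_rot: [0.036, 0.999, 0.0, -0.0]
contact_force: [0.9, 0.3, -1.6]
gripper_width: 18.9
```

```bash
python3 - <<'E'
from h import *
rel((515.8,-411.5,246,-4.2))
a,da=grab('side','side5')
X=cloud('side',da)
# bail ends, and lifter back/prongs in lifter frame about bail
c,s=np.cos(np.radians(-4.2)),np.sin(np.radians(-4.2))
L=X-[515.8,-411.5+(-3),0];L[...,:2]=L[...,:2]@np.array([[c,-s],[s,c]])
k=(L[...,2]>150)&(L[...,2]<162)&(abs(L[...,0])<15)&(abs(L[...,1])>12)&(abs(L[...,1])<50);q=L[k];print('bail',len(q),np.median(q,0),q.min(0),q.max(0))
k=(L[...,2]>150)&(L[...,2]<195)&(L[...,0]<-35)&(L[...,0]>-60)&(abs(L[...,1])<40);q=L[k];print('back',len(q),np.median(q,0),q.min(0),q.max(0))
E
```

```text
t 9.7 p [ 515.9 -411.6  221.3] psi -4.1 tilt 0.02 F [ 0.9  0.3 -1.6] w 18.9 j [-0.43  0.45  0.09 -0.   -1.21 -1.21]
(515.8, -411.5, 246, -4.2) xyz [ 0.01  0.01 -2.47] ang [ 0.    -0.     0.001]
bail 57 [ -0.5495401  -18.83288696 157.41847152] [ -3.32639837 -48.60178677 152.51695253] [  4.85297095  48.90718827 161.51785957]
back 89 [-45.2155718   -5.41991169 165.76237935] [-48.22483704 -31.1545611  151.1704759 ] [-36.59067375  31.9598684  194.97087031]
```

Aligned to about 1 mm: bail at x≈0, back of the C at -45. No contact force. Lifting slowly.

move_arm --moves '[{"gripper":-1,"xyz":[0,0,-0.7],"angular":[0,0,0]},{"gripper":-1,"xyz":[0,0,-1.4],"angular":[0,0,0]},{"gripper":-1,"xyz":[0,0,-1.9],"angular":[0,0,0]},{"gripper":-1,"xyz":[0,0,-2.2],"angular":[0,0,0]},{"gripper":-1,"xyz":[0,0,-2.4],"angular":[0,0,0]},{"gripper":-1,"xyz":[0,0,-2.6],"angular":[0,0,0]},{"gripper":-1,"xyz":[0,0,-2.8],"angular":[0,0,0]},{"gripper":-1,"xyz":[0,0,-3.1],"angular":[0,0,0]},{"gripper":-1,"xyz":[0,0,-3.4],"angular":[0,0,0]},{"gripper":-1,"xyz":[0,0,-3.4],"angular":[0,0,0]}]'

```text
clock: 11.0
position: [516.3, -411.7, 255.6]
ee_rot: [0.036, 0.999, -0.0, 0.0]
contact_force: [0.1, 0.3, -4.2]
gripper_width: 19.5
```

```bash
python3 -c "
from h import *
rel((515.8,-411.5,276,-4.2))"
```

```text
t 11.0 p [ 516.3 -411.7  255.6] psi -4.1 tilt 0.03 F [ 0.1  0.3 -4.2] w 19.5 j [-0.43  0.43  0.14  0.   -1.28 -1.21]
(515.8, -411.5, 276, -4.2) xyz [ 0.05  0.01 -2.04] ang [-0.     0.001  0.001]
```

Wrist load rose by 2.6 N, which is the basket's weight. Raise a bit more, then retreat gently.

move_arm --moves '[{"gripper":-1,"xyz":[0,0,-0.4],"angular":[0,0,0]},{"gripper":-1,"xyz":[0,0,-1],"angular":[0,0,0]},{"gripper":-1,"xyz":[0,0,-1.6],"angular":[0,0,0]},{"gripper":-1,"xyz":[0,0,-2.1],"angular":[0,0,0]},{"gripper":-1,"xyz":[0.1,0,-2.3],"angular":[0,0,0]},{"gripper":-1,"xyz":[0.4,0,-2.3],"angular":[0,0,0]},{"gripper":-1,"xyz":[0.9,0,-2.3],"angular":[0,0,0]},{"gripper":-1,"xyz":[1.5,0,-2.3],"angular":[0,0,0]},{"gripper":-1,"xyz":[2.2,0,-2.3],"angular":[0,0,0]},{"gripper":-1,"xyz":[2.9,0,-2.3],"angular":[0,0,0]}]'

```text
clock: 12.25
position: [486.6, -409.5, 278.4]
ee_rot: [0.036, 0.999, 0.0, -0.0]
contact_force: [-0.3, -0.9, -3.8]
gripper_width: 19.3
```

```bash
python3 - <<'E'
from h import *
rel((415,-404,278.6,-4.2))
# refine clean hook while the view is free
for n in('side','top'):
    p,d=load(n+('4' if n=='side' else '0'));X=cloud(n,d)
    c,s=np.cos(np.radians(5.5)),np.sin(np.radians(5.5))
    L=X-[490,-168.3-(3 if n=='side' else 0),0];L[...,:2]=L[...,:2]@np.array([[c,-s],[s,c]])
    k=(L[...,2]>140)&(L[...,2]<176)&(abs(L[...,1])<16)&(L[...,0]>-45)&(L[...,0]<70);q=L[k]
    f=np.polyfit(q[:,0],q[:,1],1);print(n,len(q),'yaw err',np.degrees(np.arctan(f[0])),'y0',f[1],'xmin',np.sort(q[:,0])[:6].round(1))
    for x0 in range(-35,40,5):
        t=q[(q[:,0]>=x0)&(q[:,0]<x0+5)]
        if len(t):print(x0+2.5,len(t),np.median(t[:,2]).round(1),(t[:,1].min().round(1),t[:,1].max().round(1)),end='; ')
    print()
for n in('side','top'):
    p,d=load(n+'0');X=cloud(n,d)
    c,s=np.cos(np.radians(-4.2)),np.sin(np.radians(-4.2))
    L=X-[515.8,-411.5-(3 if n=='side' else 0),0];L[...,:2]=L[...,:2]@np.array([[c,-s],[s,c]])
    k=(L[...,2]>140)&(L[...,2]<176)&(abs(L[...,1])<16)&(L[...,0]>-45)&(L[...,0]<70);q=L[k]
    k=q[:,2]>162;f=np.polyfit(q[k,0],q[k,1],1);print('drain',n,len(q),'yaw err',np.degrees(np.arctan(f[0])),'y0',f[1],'xmin',np.sort(q[:,0])[:6].round(1))
    for x0 in range(-35,40,5):
        t=q[(q[:,0]>=x0)&(q[:,0]<x0+5)]
        if len(t):print(x0+2.5,len(t),np.median(t[:,2]).round(1),end='; ')
    print()
E
```

```text
t 12.25 p [ 486.6 -409.5  278.4] psi -4.1 tilt 0.0 F [-0.3 -0.9 -3.8] w 19.3 j [-0.45  0.38  0.11 -0.   -1.31 -1.2 ]
(415, -404, 278.6, -4.2) xyz [ 7.18  0.03 -0.02] ang [ 0.    -0.     0.001]
side 113 yaw err 2.8889649639475397 y0 -0.5455070957703148 xmin [-22.8 -22.8 -22.7 -22.3 -21.7 -21.6]
-22.5 8 169.7 (np.float64(-9.3), np.float64(9.8)); -17.5 7 169.1 (np.float64(-10.1), np.float64(11.9)); -12.5 4 160.5 (np.float64(-8.4), np.float64(3.6)); -7.5 5 154.1 (np.float64(-7.9), np.float64(8.2)); -2.5 6 151.3 (np.float64(-10.0), np.float64(3.6)); 2.5 10 151.8 (np.float64(-10.3), np.float64(11.1)); 7.5 13 154.5 (np.float64(-9.2), np.float64(9.1)); 12.5 13 158.8 (np.float64(-10.0), np.float64(10.7)); 17.5 14 162.3 (np.float64(-10.3), np.float64(13.9)); 22.5 14 167.8 (np.float64(-9.2), np.float64(13.8)); 27.5 6 170.1 (np.float64(-8.0), np.float64(6.2)); 32.5 8 169.1 (np.float64(-8.9), np.float64(6.2)); 37.5 5 168.9 (np.float64(-4.0), np.float64(10.0)); 
top 216 yaw err -0.4076959083934927 y0 0.8145408572376529 xmin [-26.8 -26.5 -25.7 -24.9 -24.6 -24.4]
-27.5 3 171.7 (np.float64(2.1), np.f
[... 600 characters left out ...]
loat64(-9.5), np.float64(8.8)); 37.5 10 168.5 (np.float64(-7.4), np.float64(8.1)); 
drain side 249 yaw err 0.5567564142089807 y0 0.3688231711162244 xmin [-24.  -23.  -22.9 -22.8 -22.2 -21.8]
-22.5 10 171.0; -17.5 8 164.7; -12.5 9 161.7; -7.5 9 156.2; -2.5 19 155.7; 2.5 14 157.0; 7.5 14 154.0; 12.5 18 158.2; 17.5 14 163.8; 22.5 16 168.9; 27.5 14 169.3; 32.5 10 168.8; 37.5 13 169.0; 
drain top 234 yaw err 0.013155620889717215 y0 0.7627794730770179 xmin [-25.5 -25.1 -25.  -25.  -24.7 -23.5]
-27.5 2 168.1; -22.5 10 168.9; -17.5 11 163.8; -12.5 11 158.2; -7.5 9 154.4; -2.5 22 156.0; 2.5 13 154.9; 7.5 14 155.8; 12.5 15 162.0; 17.5 14 166.3; 22.5 9 170.3; 27.5 14 168.5; 32.5 9 169.5; 37.5 12 168.4;
```

move_arm --moves '[{"gripper":-1,"xyz":[0.8,0,0],"angular":[0,0,0]},{"gripper":-1,"xyz":[1.7,0,0],"angular":[0,0,0]},{"gripper":-1,"xyz":[2.6,0,0],"angular":[0,0,0]},{"gripper":-1,"xyz":[3.5,0,0],"angular":[0,0,0]},{"gripper":-1,"xyz":[4.4,0.1,0],"angular":[0,0,0]},{"gripper":-1,"xyz":[5.2,0.4,0],"angular":[0,0,0]},{"gripper":-1,"xyz":[5.9,0.9,0],"angular":[0,0,0]},{"gripper":-1,"xyz":[6.5,1.6,0],"angular":[0,0,0]},{"gripper":-1,"xyz":[7,2.5,0],"angular":[0,0,0]},{"gripper":-1,"xyz":[7.3,3.5,0],"angular":[0,0,-0.01]}]'

```text
clock: 13.5
position: [416.8, -368.6, 278.4]
ee_rot: [0.031, 1.0, 0.0, 0.0]
contact_force: [0.2, 0.4, -3.7]
gripper_width: 19.5
```

```bash
python3 - <<'E'
from h import *
rel((395.4,-177.1,278.6,5.5))
a,da=grab('side','side6')
cv2.imwrite('pics/c6.png',cv2.resize(a[180:320,200:350],None,fx=4,fy=4))
E
```

```text
t 13.5 p [ 416.8 -368.6  278.4] psi -3.5 tilt 0.01 F [ 0.2  0.4 -3.7] w 19.5 j [-0.43  0.24 -0.08 -0.   -1.25 -1.2 ]
(395.4, -177.1, 278.6, 5.5) xyz [ 3.31 18.98 -0.02] ang [-0.     0.    -0.158]
```

View pics/c6.png

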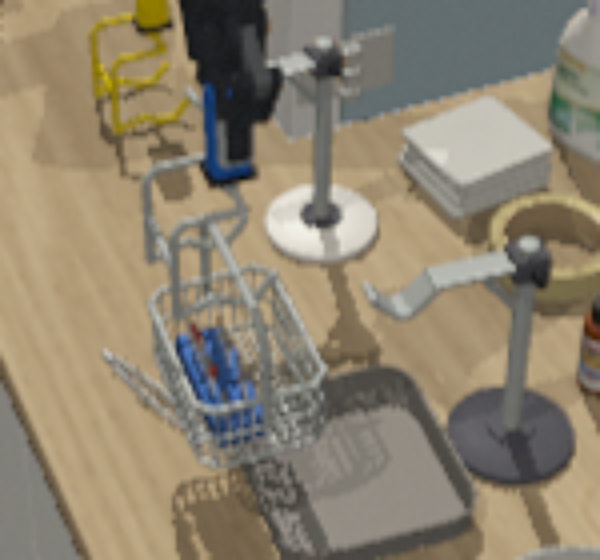

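The basket hangs level on both prongs, clear of the drain hook, with the block in it. On to the front of the clean hook.

move_arm --moves '[{"gripper":-1,"xyz":[0.4,1.2,0],"angular":[0,0,-0.01]},{"gripper":-1,"xyz":[0.8,2.6,0],"angular":[0,0,-0.02]},{"gripper":-1,"xyz":[1.2,4.2,0],"angular":[0,0,-0.035]},{"gripper":-1,"xyz":[1.6,5.9,0],"angular":[0,0,-0.05]},{"gripper":-1,"xyz":[2,7.7,0],"angular":[0,0,-0.065]},{"gripper":-1,"xyz":[2.3,9.5,0],"angular":[0,0,-0.08]},{"gripper":-1,"xyz":[2.6,11.3,0],"angular":[0,0,-0.095]},{"gripper":-1,"xyz":[2.85,13,0],"angular":[0,0,-0.11]},{"gripper":-1,"xyz":[3.05,14.6,0],"angular":[0,0,-0.125]},{"gripper":-1,"xyz":[3.2,16,0],"angular":[0,0,-0.14]}]'

```text
clock: 14.8
position: [395.0, -206.6, 278.4]
ee_rot: [-0.04, 0.999, -0.0, 0.0]
contact_force: [0.6, -0.5, -4.7]
gripper_width: 19.5
```

```bash
python3 - <<'E'
from h import *
rel((395.4,-177.1,278.6,5.5))
E
```

```text
t 14.8 p [ 395.  -206.6  278.4] psi 4.5 tilt 0.01 F [ 0.6 -0.5 -4.7] w 19.5 j [-0.12  0.04 -0.32  0.   -1.21 -1.38]
(395.4, -177.1, 278.6, 5.5) xyz [-0.28  2.94 -0.02] ang [-0.     0.    -0.017]
```

move_arm --moves '[{"gripper":-1,"xyz":[-0.05,1.2,0],"angular":[0,0,-0.007]},{"gripper":-1,"xyz":[-0.15,2.1,0],"angular":[0,0,-0.013]},{"gripper":-1,"xyz":[-0.25,2.7,0],"angular":[0,0,-0.017]},{"gripper":-1,"xyz":[-0.3,2.9,0],"angular":[0,0,-0.017]},{"gripper":-1,"xyz":[-0.3,2.9,0],"angular":[0,0,-0.017]},{"gripper":-1,"xyz":[-0.3,2.9,0],"angular":[0,0,-0.017]},{"gripper":-1,"xyz":[-0.3,2.9,0],"angular":[0,0,-0.017]},{"gripper":-1,"xyz":[-0.3,2.9,0],"angular":[0,0,-0.017]}]'

```text
clock: 15.8
position: [395.7, -178.6, 278.3]
ee_rot: [-0.047, 0.999, 0.0, -0.0]
contact_force: [-0.5, -0.7, -4.7]
gripper_width: 19.4
```

```bash
python3 - <<'E'
from h import *
rel((490,-168,278.6,5.5))
a,da=grab('side','side7')
cv2.imwrite('pics/c7.png',cv2.resize(a[150:290,190:340],None,fx=4,fy=4))
X=cloud('side',da);s=arm.read_state()['position']
c,q_=np.cos(np.radians(5.5)),np.sin(np.radians(5.5))
L=X-[s[0],s[1]-3,0];L[...,:2]=L[...,:2]@np.array([[c,-q_],[q_,c]])
# bail: level wire at z~191, |x|<12
k=(L[...,2]>178)&(L[...,2]<197)&(abs(L[...,0])<14)&(abs(L[...,1])<70);q=L[k];print(len(q))
for y0 in range(-70,70,10):
    t=q[(q[:,1]>=y0)&(q[:,1]<y0+10)]
    if len(t)>1:print(y0+5,len(t),np.median(t,0).round(1))
k=(L[...,2]>183)&(L[...,2]<215)&(L[...,0]<-35)&(L[...,0]>-60)&(abs(L[...,1])<45);q=L[k];print('back',q.min(0),q.max(0))
k=(L[...,2]>120)&(L[...,2]<140)&(abs(L[...,0])<80)&(abs(L[...,1])<90);q=L[k];print('rim',len(q),q.min(0),q.max(0),np.percentile(q,[5,95],axis=0))
E
```

```text
t 15.8 p [ 395.7 -178.6  278.3] psi 5.4 tilt 0.0 F [-0.5 -0.7 -4.7] w 19.4 j [-0.05  0.02 -0.35 -0.   -1.21 -1.43]
(490, -168, 278.6, 5.5) xyz [-9.49  0.17 -0.03] ang [ 0.    -0.    -0.002]
107
-55 10 [ -1.1 -54.7 183.8]
-45 6 [  0.2 -46.  189.4]
-35 11 [ -0.8 -35.3 188.3]
-25 23 [ -1.9 -27.1 186. ]
-15 6 [ 1.000e-01 -1.310e+01  1.904e+02]
-5 5 [ -0.5  -5.2 190.2]
5 7 [ -1.    4.8 190.7]
15 5 [ -0.7  13.8 190.6]
25 20 [  0.5  26.5 187.5]
35 7 [ -0.2  31.9 188.6]
45 6 [ -0.9  46.4 188.7]
back [-47.7025992  -31.45350139 183.2227307 ] [-35.24537562  33.36025885 213.87518669]
rim 214 [-43.68353017 -68.49914966 120.30465223] [ 49.91239689  63.83008555 139.77049435] [[-41.31029209 -63.28038926 121.35019852]
 [ 46.68227116  60.0852047  133.2917823 ]]
```

View pics/c7.png

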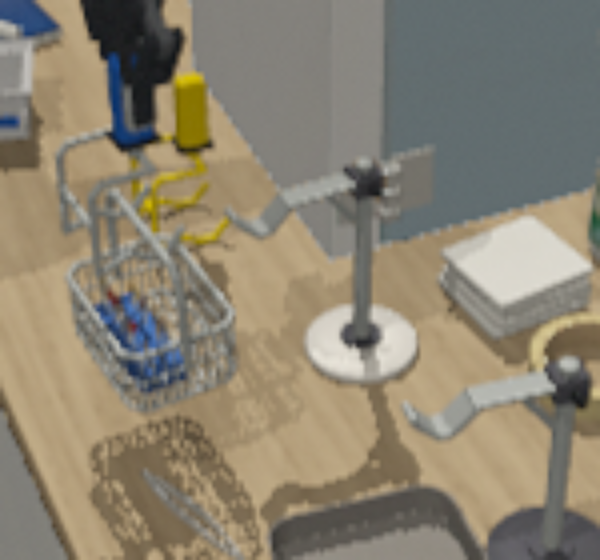

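The basket is level on the lifter with its bail centred (x≈0, y≈-0.5) and facing the clean hook. The yellow look-alike is far to the left. Advancing over the hook.

move_arm --moves '[{"gripper":-1,"xyz":[-0.3,0.1,0],"angular":[0,0,-0.002]},{"gripper":-1,"xyz":[-0.9,0.2,0],"angular":[0,0,-0.002]},{"gripper":-1,"xyz":[-1.8,0.2,0],"angular":[0,0,-0.002]},{"gripper":-1,"xyz":[-3,0.2,0],"angular":[0,0,-0.002]},{"gripper":-1,"xyz":[-4.2,0.2,0],"angular":[0,0,-0.002]},{"gripper":-1,"xyz":[-5.4,0.2,0],"angular":[0,0,-0.002]},{"gripper":-1,"xyz":[-6.6,0.2,0],"angular":[0,0,-0.002]},{"gripper":-1,"xyz":[-7.7,0.2,0],"angular":[0,0,-0.002]},{"gripper":-1,"xyz":[-8.6,0.2,0],"angular":[0,0,-0.002]},{"gripper":-1,"xyz":[-9.2,0.2,0],"angular":[0,0,-0.002]}]'

```text
clock: 17.1
position: [487.7, -167.7, 278.2]
ee_rot: [-0.048, 0.999, 0.0, -0.0]
contact_force: [-0.2, -0.1, -4.5]
gripper_width: 19.3
```

move_arm --moves '[{"gripper":-1,"xyz":[-0.2,0,0],"angular":[0,0,0]},{"gripper":-1,"xyz":[-0.2,0,0],"angular":[0,0,0]},{"gripper":-1,"xyz":[-0.2,0,0],"angular":[0,0,0]},{"gripper":-1,"xyz":[-0.2,0,0],"angular":[0,0,0]}]'

```text
clock: 17.6
position: [488.8, -167.6, 278.4]
ee_rot: [-0.048, 0.999, 0.0, 0.0]
contact_force: [-0.4, -0.2, -4.3]
gripper_width: 19.3
```

```bash
python3 - <<'E'
from h import *
rel((490,-168,278.6,5.5))
a,da=grab('side','side8')
cv2.imwrite('pics/c8.png',cv2.resize(a[150:270,210:330],None,fx=5,fy=5))
X=cloud('side',da)
c,q_=np.cos(np.radians(5.5)),np.sin(np.radians(5.5))
L=X-[490,-168-3,0];L[...,:2]=L[...,:2]@np.array([[c,-q_],[q_,c]])
k=(L[...,2]>182)&(L[...,2]<197)&(abs(L[...,0])<14)&(abs(L[...,1])<70);q=L[k]
for y0 in range(-70,70,10):
    t=q[(q[:,1]>=y0)&(q[:,1]<y0+10)]
    if len(t)>1:print(y0+5,len(t),np.median(t,0).round(1))
k=(L[...,2]>140)&(L[...,2]<176)&(abs(L[...,1])<18)&(L[...,0]>-45)&(L[...,0]<70);q=L[k]
for x0 in range(-30,60,5):
    t=q[(q[:,0]>=x0)&(q[:,0]<x0+5)]
    if len(t)>1:print(x0+2.5,len(t),'z',np.median(t[:,2]).round(1),'y',t[:,1].min().round(1),t[:,1].max().round(1))
E
```

```text
t 17.6 p [ 488.8 -167.6  278.4] psi 5.5 tilt 0.0 F [-0.4 -0.2 -4.3] w 19.3 j [-0.02  0.17 -0.17 -0.   -1.23 -1.46]
(490, -168, 278.6, 5.5) xyz [-0.11 -0.05 -0.02] ang [0.    0.    0.001]
-55 6 [ -1.7 -53.3 183.6]
-45 6 [ -0.  -46.4 187.7]
-35 11 [ -1.9 -36.2 187.7]
-25 20 [  0.3 -26.8 187.4]
-15 6 [ -3.3 -16.1 190.8]
-5 4 [ -1.5  -4.5 189.5]
5 7 [ -1.6   4.8 188.2]
15 6 [ -0.8  14.1 189.9]
25 17 [ -2.1  25.7 189.3]
35 7 [ -0.7  32.6 188.4]
45 4 [ -2.2  43.8 187.9]
55 2 [ -0.   50.2 187.3]
-22.5 6 z 169.8 y -10.2 10.5
-17.5 5 z 165.0 y -9.3 9.2
-12.5 4 z 159.1 y -8.8 -1.3
-7.5 5 z 155.3 y -7.9 3.9
-2.5 6 z 151.8 y -8.2 3.6
2.5 8 z 150.9 y -9.6 12.1
7.5 10 z 152.1 y -10.0 9.7
12.5 5 z 156.4 y -10.7 12.7
17.5 4 z 166.8 y -9.1 7.9
22.5 5 z 169.2 y -9.2 8.8
27.5 5 z 168.3 y -7.1 9.9
32.5 6 z 166.8 y -7.0 8.1
37.5 5 z 169.1 y -9.2 2.9
42.5 8 z 167.3 y -8.8 12.0
47.5 9 z 168.9 y -9.9 12.1
52.5 8 z 168.8 y -8.0 6.1
57.5 7 z 168.1 y -6.5 11.9
```

View pics/c8.png

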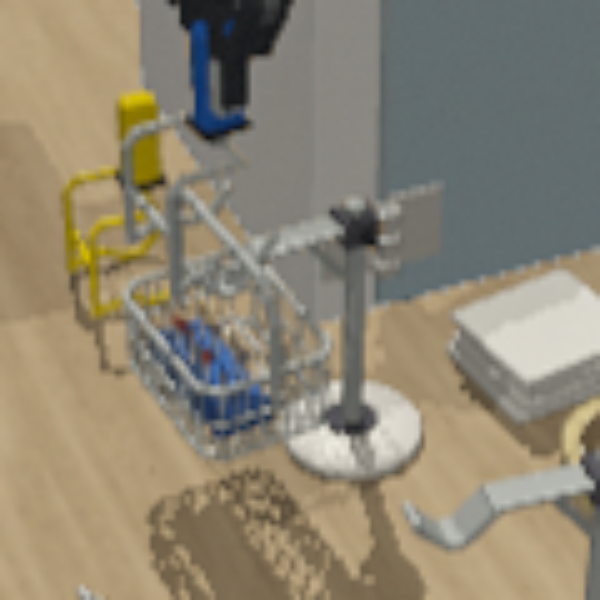

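The bail is over the V seat, about 2 mm short. Correct that, then lower slowly until the hook takes the load.

move_arm --moves '[{"gripper":-1,"xyz":[-0.25,0,0.2],"angular":[0,0,0]},{"gripper":-1,"xyz":[-0.25,0,0.6],"angular":[0,0,0]},{"gripper":-1,"xyz":[-0.25,0,1.1],"angular":[0,0,0]},{"gripper":-1,"xyz":[-0.25,0,1.6],"angular":[0,0,0]},{"gripper":-1,"xyz":[-0.25,0,2.1],"angular":[0,0,0]},{"gripper":-1,"xyz":[-0.25,0,2.5],"angular":[0,0,0]},{"gripper":-1,"xyz":[-0.25,0,2.8],"angular":[0,0,0]},{"gripper":-1,"xyz":[-0.25,0,3],"angular":[0,0,0]},{"gripper":-1,"xyz":[-0.25,0,3.2],"angular":[0,0,0]},{"gripper":-1,"xyz":[-0.25,0,3.4],"angular":[0,0,0]}]'

```text
clock: 18.9
position: [492.1, -167.6, 245.0]
ee_rot: [-0.049, 0.999, -0.0, 0.001]
contact_force: [0.2, 0.3, -1.3]
gripper_width: 19.1
```

```bash
python3 - <<'E'
from h import *
rel((491.3,-167.6,222,5.5))
E
```

```text
t 18.9 p [ 492.1 -167.6  245. ] psi 5.6 tilt 0.1 F [ 0.2  0.3 -1.3] w 19.1 j [-0.02  0.19 -0.23  0.   -1.15 -1.46]
(491.3, -167.6, 222, 5.5) xyz [0.09 0.01 2.3 ] ang [-0.001  0.002  0.001]
```

Load transferred (-1.3 N, lifter only). Continue down, then check centring before backing out.

move_arm --moves '[{"gripper":-1,"xyz":[0,0,0.3],"angular":[0,0,0]},{"gripper":-1,"xyz":[0,0,0.7],"angular":[0,0,0]},{"gripper":-1,"xyz":[0,0,1.1],"angular":[0,0,0]},{"gripper":-1,"xyz":[0,0,1.6],"angular":[0,0,0]},{"gripper":-1,"xyz":[0,0,2.1],"angular":[0,0,0]},{"gripper":-1,"xyz":[0,0,2.4],"angular":[0,0,0]},{"gripper":-1,"xyz":[0,0,2.4],"angular":[0,0,0]},{"gripper":-1,"xyz":[0,0,2.4],"angular":[0,0,0]}]'

```text
clock: 19.9
position: [491.7, -167.4, 220.5]
ee_rot: [-0.048, 0.999, -0.0, 0.0]
contact_force: [0.1, -0.3, -1.4]
gripper_width: 19.7
```

```bash
python3 - <<'E'
from h import *
rel((380,-178,222,5.5))
a,da=grab('side','side9')
cv2.imwrite('pics/c9.png',cv2.resize(a[150:270,210:330],None,fx=5,fy=5))
X=cloud('side',da)
c,q_=np.cos(np.radians(5.5)),np.sin(np.radians(5.5))
L=X-[490,-168-3,0];L[...,:2]=L[...,:2]@np.array([[c,-q_],[q_,c]])
k=(L[...,2]>149)&(L[...,2]<164)&(abs(L[...,0])<12)&(abs(L[...,1])<70)&(abs(L[...,1])>11);q=L[k]
for y0 in range(-70,70,10):
    t=q[(q[:,1]>=y0)&(q[:,1]<y0+10)]
    if len(t)>1:print(y0+5,len(t),np.median(t,0).round(1),t[:,1].min().round(1),t[:,1].max().round(1))
k=(L[...,2]>85)&(L[...,2]<105)&(abs(L[...,0])<80)&(abs(L[...,1])<90);q=L[k];print('rim',len(q),np.percentile(q,[2,98],axis=0))
E
```

```text
t 19.9 p [ 491.7 -167.4  220.5] psi 5.5 tilt 0.02 F [ 0.1 -0.3 -1.4] w 19.7 j [-0.02  0.21 -0.27  0.   -1.09 -1.46]
(380, -178, 222, 5.5) xyz [11.22  0.03 -0.16] ang [-0.     0.     0.001]
-55 6 [  2.6 -52.9 151.9] -57.1 -50.2
-45 7 [  1.6 -46.4 157.9] -49.2 -40.1
-35 6 [  0.9 -36.5 157.8] -38.8 -30.0
-25 5 [  1.2 -24.4 157.6] -26.2 -22.1
-15 6 [  1.8 -12.7 158.4] -17.1 -11.3
15 4 [  1.7  13.6 154.2] 12.6 17.7
25 3 [-1.000e-01  2.870e+01  1.578e+02] 28.7 28.8
35 7 [  2.2  39.3 155.2] 37.0 39.8
45 4 [  1.3  44.8 157.4] 41.4 50.0
55 2 [ -0.3  51.8 151.7] 50.6 53.1
rim 205 [[-39.98366305 -64.26635082  85.46583198]
 [ 49.85129049  59.65514844 101.57122202]]
```

View pics/c9.png

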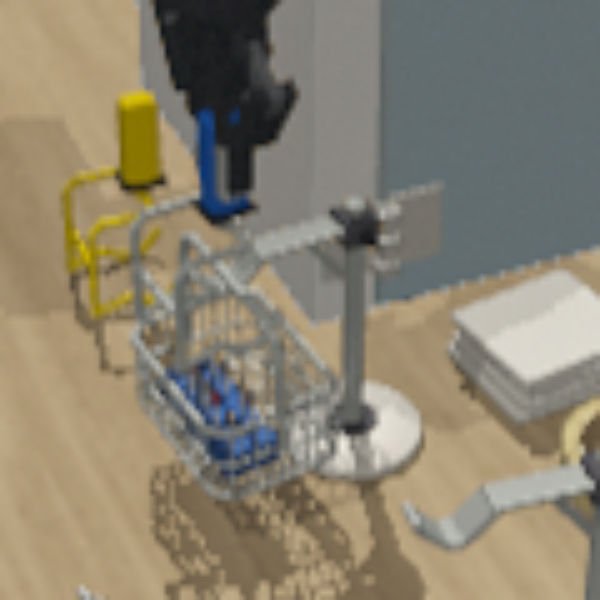

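The basket hangs on the clean hook, level, with the block in place. The bail is in the V and the lifter is free below it. Backing straight out.

move_arm --moves '[{"gripper":-1,"xyz":[0.5,0,0],"angular":[0,0,0]},{"gripper":-1,"xyz":[1.5,0,0],"angular":[0,0,0]},{"gripper":-1,"xyz":[2.7,0,0],"angular":[0,0,0]},{"gripper":-1,"xyz":[4,0,0],"angular":[0,0,0]},{"gripper":-1,"xyz":[5.5,0,0],"angular":[0,0,0]},{"gripper":-1,"xyz":[7,0,0],"angular":[0,0,0]},{"gripper":-1,"xyz":[8.5,0,0],"angular":[0,0,0]},{"gripper":-1,"xyz":[9.7,0,0],"angular":[0,0,0]},{"gripper":-1,"xyz":[10.5,0,0],"angular":[0,0,0]},{"gripper":-1,"xyz":[10.5,0,-1],"angular":[0,0,0]}]'

```text
clock: 21.2
position: [386.2, -177.5, 230.2]
ee_rot: [-0.048, 0.999, 0.0, -0.001]
contact_force: [0.7, 0.5, -1.5]
gripper_width: 19.4
```

```bash
python3 - <<'E'
from h import *
rel((385,-178,310,5.5),(415,80,310,-5),(401,278,310,-17.5))
for n in('side','top'):
    p,d=grab(n,n+'10');X=cloud(n,d)
    c,q_=np.cos(np.radians(5.5)),np.sin(np.radians(5.5))
    L=X-[491,-168-(3 if n=='side' else 0),0];L[...,:2]=L[...,:2]@np.array([[c,-q_],[q_,c]])
    k=(L[...,2]>150)&(L[...,2]<164)&(abs(L[...,0])<12)&(abs(L[...,1])<70)&(abs(L[...,1])>11);q=L[k]
    if len(q):print(n,'bail',len(q),q.min(0).round(1),q.max(0).round(1),'yaw',np.degrees(np.polyfit(q[:,1],q[:,0],1)[0]))
    k=(L[...,2]>85)&(L[...,2]<105)&(abs(L[...,0])<60)&(abs(L[...,1])<90);q=L[k];print('rim',len(q),np.percentile(q,[2,98],axis=0).round(1).tolist())
    k=(L[...,2]>161)&(L[...,2]<176)&(abs(L[...,1])<18)&(L[...,0]>10)&(L[...,0]<70);q=L[k];print('arm y',np.percentile(q[:,1],[3,50,97]).round(1) if len(q) else '')
E
```

```text
t 21.2 p [ 386.2 -177.5  230.2] psi 5.5 tilt 0.09 F [ 0.7  0.5 -1.5] w 19.4 j [-0.05  0.04 -0.45 -0.   -1.09 -1.43]
(385, -178, 310, 5.5) xyz [ 0.14 -0.03 -7.98] ang [ 0.    -0.002  0.001]
(415, 80, 310, -5) xyz [-5.34 25.36 -7.98] ang [ 0.    -0.002  0.184]
(401, 278, 310, -17.5) xyz [-5.85 45.2  -7.97] ang [ 0.    -0.002  0.402]
side bail 53 [ -3.  -60.2 150.7] [  9.7  49.2 161.1] yaw -0.0030835213426723368
rim 230 [[-41.9, -64.4, 85.3], [48.3, 62.4, 102.3]]
arm y [-11.2  -1.   12.5]
top bail 35 [ -3.6 -55.1 150.9] [  2.6  32.7 161.5] yaw 1.046864146550706
rim 71 [[15.0, -61.3, 91.6], [46.6, 59.7, 101.4]]
arm y [-9.1  0.1  9.7]
```

The basket is centred within about 1 mm (rim -61/+60 in the top view) and square. Returning the lifter.

move_arm --moves '[{"gripper":-1,"xyz":[0,0.3,-4],"angular":[0,0,0]},{"gripper":-1,"xyz":[-0.5,2,-7],"angular":[0,0,0.02]},{"gripper":-1,"xyz":[-1.3,6,-8],"angular":[0,0,0.05]},{"gripper":-1,"xyz":[-2.2,11,-8],"angular":[0,0,0.09]},{"gripper":-1,"xyz":[-3.1,16,-8],"angular":[0,0,0.13]},{"gripper":-1,"xyz":[-4.3,21,-8],"angular":[0,0,0.17]},{"gripper":-1,"xyz":[-5.3,26,-8],"angular":[0,0,0.21]},{"gripper":-1,"xyz":[-5.8,31,-8],"angular":[0,0,0.26]},{"gripper":-1,"xyz":[-6,36,-8],"angular":[0,0,0.31]},{"gripper":-1,"xyz":[-6,40,-8],"angular":[0,0,0.36]}]'

```text
clock: 22.55
position: [408.2, 228.8, 310.3]
ee_rot: [0.131, 0.991, 0.0, 0.0]
contact_force: [0.4, -0.1, -1.7]
gripper_width: 19.4
```

```bash
python3 - <<'E'
from h import *
rel((401,278,250,-17.5))
E
```

```text
t 22.55 p [408.2 228.8 310.3] psi -15.1 tilt 0.02 F [ 0.4 -0.1 -1.7] w 19.4 j [ 0.86  0.06 -0.22  0.   -1.29 -2.69]
(401, 278, 250, -17.5) xyz [1.98 4.56 6.03] ang [0.    0.    0.042]
```

move_arm --moves '[{"gripper":-1,"xyz":[1,2.3,0],"angular":[0,0,0.02]},{"gripper":-1,"xyz":[1.6,3.8,0],"angular":[0,0,0.042]},{"gripper":-1,"xyz":[1.95,4.5,2],"angular":[0,0,0.042]},{"gripper":-1,"xyz":[1.95,4.5,4],"angular":[0,0,0.042]},{"gripper":-1,"xyz":[1.95,4.5,6],"angular":[0,0,0.042]},{"gripper":-1,"xyz":[1.95,4.5,8],"angular":[0,0,0.042]},{"gripper":-1,"xyz":[1.95,4.5,10],"angular":[0,0,0.042]},{"gripper":-1,"xyz":[1.95,4.5,12],"angular":[0,0,0.042]},{"gripper":-1,"xyz":[1.95,4.5,12],"angular":[0,0,0.042]},{"gripper":-1,"xyz":[1.95,4.5,12],"angular":[0,0,0.042]}]'

```text
clock: 23.8
position: [401.7, 275.6, 191.1]
ee_rot: [0.152, 0.988, 0.0, 0.001]
contact_force: [-0.2, -0.3, -1.5]
gripper_width: 19.4
```

```bash
python3 - <<'E'
from h import *
rel((401,278,104,-17.5))
a,_=grab('side','side11');cv2.imwrite('pics/c10.png',cv2.resize(a[110:210,120:240],None,fx=4,fy=4))
E
```

```text
t 23.8 p [401.7 275.6 191.1] psi -17.5 tilt 0.09 F [-0.2 -0.3 -1.5] w 19.4 j [ 0.94  0.19 -0.38  0.   -1.   -2.81]
(401, 278, 104, -17.5) xyz [0.14 0.2  8.71] ang [0.001 0.001 0.001]
```

View pics/c10.png

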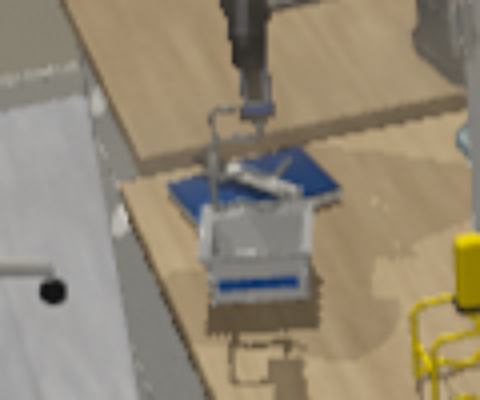

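The lifter is straight above the empty caddy (cup at crop ~(258,255)). Lowering along the line it came out on.

move_arm --moves '[{"gripper":-1,"xyz":[0.1,0.2,1],"angular":[0,0,0]},{"gripper":-1,"xyz":[0.1,0.2,2.5],"angular":[0,0,0]},{"gripper":-1,"xyz":[0.1,0.2,4],"angular":[0,0,0]},{"gripper":-1,"xyz":[0.1,0.2,5.5],"angular":[0,0,0]},{"gripper":-1,"xyz":[0.1,0.2,6.8],"angular":[0,0,0]},{"gripper":-1,"xyz":[0.1,0.2,7.7],"angular":[0,0,0]},{"gripper":-1,"xyz":[0.1,0.2,8.2],"angular":[0,0,0]},{"gripper":-1,"xyz":[0.1,0.2,8.4],"angular":[0,0,0]},{"gripper":-1,"xyz":[0.1,0.2,8.6],"angular":[0,0,0]},{"gripper":-1,"xyz":[0.1,0.2,8.6],"angular":[0,0,0]}]'

```text
clock: 25.1
position: [400.9, 277.4, 104.7]
ee_rot: [0.152, 0.988, 0.0, 0.0]
contact_force: [-0.2, 0.3, -1.0]
gripper_width: 19.2
```

```bash
python3 - <<'E'
from h import *
rel((401,278,104,-17.5))
E
```

```text
t 25.1 p [400.9 277.4 104.7] psi -17.5 tilt 0.05 F [-0.2  0.3 -1. ] w 19.2 j [ 0.94  0.29 -0.5   0.   -0.78 -2.82]
(401, 278, 104, -17.5) xyz [0.01 0.06 0.07] ang [0.001 0.    0.   ]
```

move_arm --moves '[{"gripper":-1,"xyz":[0,0,0.08],"angular":[0,0,0]},{"gripper":-1,"xyz":[0,0,0.12],"angular":[0,0,0]},{"gripper":-1,"xyz":[0,0,0.12],"angular":[0,0,0]}]'

```text
clock: 25.48
position: [401.1, 277.4, 104.4]
ee_rot: [0.152, 0.988, 0.0, 0.001]
contact_force: [-1.2, -3.0, 7.1]
gripper_width: 19.6
```

Contact with the floor (+7 N). Release and rise.

move_arm --moves '[{"gripper":1,"xyz":[0,0,0.05],"angular":[0,0,0]},{"gripper":1,"xyz":[0,0,0.05],"angular":[0,0,0]},{"gripper":1,"xyz":[0,0,0.05],"angular":[0,0,0]},{"gripper":1,"xyz":[0,0,0.05],"angular":[0,0,0]},{"gripper":1,"xyz":[0,0,0.05],"angular":[0,0,0]},{"gripper":1,"xyz":[0,0,0.05],"angular":[0,0,0]},{"gripper":1,"xyz":[0,0,0.05],"angular":[0,0,0]}]'

```text
clock: 26.35
position: [400.7, 277.2, 102.6]
ee_rot: [0.152, 0.988, 0.0, 0.0]
contact_force: [0.2, 0.1, -0.2]
gripper_width: 85.2
```

move_arm --moves '[{"gripper":1,"xyz":[0,0,-1],"angular":[0,0,0]},{"gripper":1,"xyz":[0,0,-3],"angular":[0,0,0]},{"gripper":1,"xyz":[0,0,-6],"angular":[0,0,0]},{"gripper":1,"xyz":[0,0,-9],"angular":[0,0,0]},{"gripper":1,"xyz":[0,0,-12],"angular":[0,0,0]},{"gripper":1,"xyz":[0,0,-15],"angular":[0,0,0]},{"gripper":1,"xyz":[0,0,-17],"angular":[0,0,0]},{"gripper":1,"xyz":[0,0,-17],"angular":[0,0,0]},{"gripper":1,"xyz":[0,0,-17],"angular":[0,0,0]}]'

```text
clock: 27.48
position: [400.2, 276.7, 271.9]
ee_rot: [0.152, 0.988, -0.0, -0.001]
contact_force: [0.8, -0.6, 0.2]
gripper_width: 85.6
```

```bash
python3 - <<'E'
from h import *
rel((401,278,104,-17.5))
a,_=grab('side','side12')
cv2.imwrite('pics/c11.png',np.hstack([cv2.resize(a[100:300,120:220],None,fx=2.8,fy=2.8),cv2.resize(a[130:330,220:380],None,fx=2.8,fy=2.8)]))
E
```

```text
t 27.48 p [400.2 276.7 271.9] psi -17.5 tilt 0.08 F [ 0.8 -0.6  0.2] w 85.6 j [ 0.94  0.12 -0.25 -0.   -1.2  -2.82]
(401, 278, 104, -17.5) xyz [-0.06  0.16 16.79] ang [-0.001 -0.001  0.   ]
```

The viewer limit is reached, so the last checks are numeric.

```bash
python3 - <<'E'
from h import *
for tag in('side1','side12'):
    p,d=load(tag);X=cloud('side',d);hsv=cv2.cvtColor(p,cv2.COLOR_BGR2HSV)
    k=(hsv[...,0]>95)&(hsv[...,0]<130)&(hsv[...,1]>110)&(X[...,2]>85)&(X[...,2]<175)&(abs(X[...,0]-398)<45)&(abs(X[...,1]-277)<60)
    q=X[k];print(tag,'handle',len(q),np.median(q,0).round(1),q.min(0).round(1),q.max(0).round(1))
p,d=load('side12');X=cloud('side',d)
c,q_=np.cos(np.radians(5.5)),np.sin(np.radians(5.5))
L=X-[491,-171,0];L[...,:2]=L[...,:2]@np.array([[c,-q_],[q_,c]])
k=(L[...,2]>150)&(L[...,2]<164)&(abs(L[...,0])<12)&(abs(L[...,1])<70)&(abs(L[...,1])>11);q=L[k];print('bail',q.min(0).round(1),q.max(0).round(1))
k=(L[...,2]>85)&(L[...,2]<105)&(abs(L[...,0])<60)&(abs(L[...,1])<90);q=L[k];print('rim',np.percentile(q,[2,98],axis=0).round(1).tolist())
hsv=cv2.cvtColor(p,cv2.COLOR_BGR2HSV);k=(hsv[...,0]>95)&(hsv[...,0]<130)&(hsv[...,1]>110)&(abs(L[...,0])<60)&(abs(L[...,1])<70)&(L[...,2]>30)&(L[...,2]<130);q=L[k];print('block',len(q),q.min(0).round(),q.max(0).round())
a=load('side4')[0].astype(int);b=p.astype(int);g=abs(a-b).sum(2)
for n,(v0,v1,u0,u1) in dict(tape=(228,255,322,356),pads=(203,235,300,340),tweezers=(262,295,222,255),bottle=(248,282,343,360)).items():print(n,(g[v0:v1,u0:u1]>120).mean().round(3))
E
```

```text
side1 handle 71 [400.1 267.5 110.6] [388.2 253.9  85.2] [412.5 281.  157.1]
side12 handle 74 [399.8 267.3 110.2] [384.4 256.   89.3] [412.  276.5 158.9]
bail [ -6.9 -56.9 150.1] [  9.7  52.7 161.6]
rim [[-41.4, -63.6, 85.4], [48.3, 63.2, 100.5]]
block 90 [-37. -55.  44.] [ 9. 43. 95.]
tape 0.0
pads 0.0
tweezers 0.034
bottle 0.0
```

```bash
python3 -c "
from bench import arm
print(arm.job_done())"
```

```text
the job is handed in; nothing more can be done
None
```

The basket of instruments now hangs on the clean stand's hook, and the blue lifter is back in its caddy, handle up. I handed the job in at about 27.5 s. The basket was carried level on the lifter's two prongs and never set down; the fingers touched only the lifter's handle.

What the last checks showed:
- **Basket:** the bail is at seat height on the hook. The rim is symmetric to about 1 mm (top view -61/+60 mm), and the bur block is still inside.
- **Lifter:** the handle is at the position and height it started at, to within 1–2 mm. The gripper is open, about 170 mm above where it let go, and touching nothing.
- **Bystanders:** the tape, pads and bottle are unchanged in the image. At the tweezers about 3% of pixels differed. I put that down to a shadow and did not check it further.
- **Not viewed or disagreeing:**
  - The viewer had reached its picture limit, so I checked the final scene by numbers only, not by eye.
  - The side camera read about 3 mm off in y compared with the top camera and the arm, so I corrected for that throughout.

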